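# Take the handled comb out of the half-opening drawer of the vanity chest

## Task

Get the wooden comb with the handle out of the top drawer of the glass-topped vanity chest: pull the drawer out as far as it goes, then, because it only opens half-way and the comb is longer than the gap, tip the comb handle end up and draw it out slantwise between the drawer's front and the chest's front rail, gently, without forcing it against the chest or drawer. Finish still holding the comb in the gripper, at rest in the air with the whole of it at least a hand's breadth above the chest's glass top; leave the drawer open, the other things in it where they lie in their compartments, and the things standing on the table where they are.

Things in the scene. Friction and masses are not known exactly. Their poses are not given: they have to be found in the camera images.
- chest: Vanity chest, fixed: black wood, glass top in a brass frame, 292 wide (y), 275 deep (x), 128 high, two drawers one above the other. Origin: middle of the foot of its front face, on the table. x points from the front face into the chest, y to its left seen from the robot, z up. The drawer fronts are 16 thick and lie on the front face, at negative x.
- drawer (a joint): How far the top drawer is pulled out towards the chest's -x, m: 0 shut, 0.125 at its stop. It slides with about 2 N of friction plus 10 N per m/s and stays where it is left.
- drawer_inside (a point): Middle of the top drawer's inner floor, 68 above the table; moves with the drawer. Inside: 250 long (x), 254 wide (y), drawer front's top 47 and side walls 36 above the floor. Two dividers along x, 4 thick, 28 high, make three compartments 82 wide with middles at y = -86, 0 and +86. With the drawer shut this point is at x = 125 in the chest frame.
- drawer_handle (a point): Middle of the top drawer's bar handle: a brass bar of 10 diameter, 120 long along the chest's y, 95 above the table, its axis 38 in front of the drawer's front, on two thin posts 48 either side of the middle. The lower drawer has the same handle 52 lower down. Moves with the drawer.
- rail_edge (a point): Middle of the lower front edge of the brass rail over the top drawer, on the chest's front face, 118 above the table (50 above the drawer's floor). The rail is 12 deep and 10 high; with the drawer at its stop the open gap between the drawer's front and this edge is 125 long.
- comb_center (a point): Wooden comb with a handle, 220 long, 12 thick, 40 to 85 g, flat in one compartment of the top drawer, handle towards the drawer's front. Point: middle of its length, on the handle's middle line, 6 above its underside. x from handle end to toothed end, z up. Handle: x -110 to 0, y -11 to 11; toothed half: x 0 to 110, y -13 to 31. comb_head_end: its toothed end, x = +110.
- comb_handle_end (a point): The comb's handle end, x = -110 from comb_center. The comb's centre of mass is about 15 from comb_center towards the teeth.
- straight_comb: Dark straight comb without a handle, 180 x 34 x 10, lying along another compartment of the top drawer; to be left in it. Origin: middle of its underside.
- compact: Black round powder compact, 62 diameter, 17 high, lying in the remaining compartment of the top drawer; to be left in it. Origin: middle of its underside.
- ribbed_jar: Ribbed glass jar with a lid and ball knob, 94 diameter, 111 high, standing on the table beside the chest. Origin: middle of its underside.
- dropper_bottle: Dark dropper bottle, 40 diameter, 113 high, standing on the table beside the chest. Origin: middle of its underside.
- cream_jar: Low cream jar, 60 diameter, 48 high, standing on the table beside the chest. Origin: middle of its underside.
- cream_tube: Cream tube standing on its cap, 50 wide, 113 high, on the table beside the chest. Origin: middle of its underside.
- spectacles: Folded black spectacles, 136 x 32 x 38, lying on the table. Origin: middle of their underside.

How it is judged:
On the way, in this order (a step that is already met when the one before it is completed fails the run):
1. the top drawer is pulled out to its stop (value of joint drawer above 0.118 m), for 0.1 s.
2. the comb slants through the gap: its handle end above the drawer's front while its toothed end is still under the rail (height (world z) of comb_handle_end above 0.118 m and x of comb_head_end in the frame of chest above 0 m and height (world z) of comb_head_end below 0.118 m), for 0.05 s.
At the end, for the whole second after the job is handed in: The comb is held in the gripper at rest (under 0.03 m/s), both ends 77 mm or more above the chest's glass top (205 mm above the table), not touching the chest; the drawer is 100 mm or more open, straight comb and compact still lie in it; nothing on the table has shifted over 30 mm (height (world z) of each of comb_handle_end, comb_head_end above 0.205 m and contact force between comb and the fingers above 0.5 N and contact force between comb and chest below 0.1 N and linear speed of comb below 0.03 m/s and value of joint drawer above 0.1 m and height (world z) of straight_comb between 0.06 and 0.09 m and height (world z) of compact between 0.06 and 0.09 m and distance of each of ribbed_jar, dropper_bottle, cream_jar, cream_tube, spectacles from where it was at the start of the episode below 0.03 m); the arm keeps its last pose, push and grip.
It fails at once if the comb is forced against the chest or drawer (more than 20 N) (contact force between comb and chest above 20 N).
It fails at once if another thing is lifted or thrown out of its compartment (height (world z) of any of straight_comb, compact above 0.09 m).
It fails at once if a thing on the table is shifted by more than 30 mm or knocked over (distance of any of ribbed_jar, dropper_bottle, cream_jar, cream_tube, spectacles from where it was at the start of the episode above 0.03 m or angle between any of ribbed_jar, dropper_bottle, cream_tube, cream_jar's own z axis and vertical above 0.6 rad).
It also fails if it takes over 53 s, if anything falls off the work surface, if the arm or the gripper's body presses on something with over 40 N, if the wrist force passes 120 N, or if a joint passes its speed limit or range.

## Robot

A 6-joint arm with a two-finger parallel gripper is mounted at the origin on the work surface. World frame = base frame: x ahead of the robot, y to its left, z up, the work surface at z = 0. Lengths are in m, angles in rad, forces in N, time in s.
With the tool pointing down it reaches from about 0.3 to 0.95 m from the base axis. Payload 3.1 kg.
Tool frame: the origin (TCP) lies midway between the tips of the shut fingers; the grasp point (between the pads) lies 19 mm behind it; z points along the fingers, x is the direction in which the jaws open and shut, and the axes are right-handed (so a half turn about z gives the same grasp; the last joint's range is limited). The gripper opens to 85 mm and grips with 20 to 120 N. Pads are 22 mm wide; open, the fingers measure 114 mm over their backs; the gripper's body (76 mm by 85 mm) begins 54 mm behind the grasp point. The pads swing forward as they close: fully open they stand 13 mm farther back than shut.
Start: joints at [-1.228, 0.308, 1.634, -0, 1.2, -0.07], TCP at [0.251, -0.573, 0.231] pointing down, gripper open.
Joint ranges: [-3.06, 3.06], [-0.79, 1.96], [0.05, 2.63], [-1.19, 4.34], [0.05, 2.64], [-2.94, 2.94]. Speed limits (rad/s): [2.79, 2.79, 3.14, 3.14, 3.14, 3.14].

## Interface

Orientations are given as a unit quaternion [x, y, z, w].
In Python, from workcell import arm, viewer gives the robot as it stands.
- The arm moves only by the shell command python3 -m creep 'ROWS' [FORCE]. ROWS is JSON, one flat list of numbers, 5 for each row, row after row: the closure, from 0 (fully open) to 1 (shut), then the shift along the tool's x, y, z in m, then the turn about the tool's z in rad. In form: [claw, tx, ty, tz, roll, claw, tx, ty, tz, roll, ...]. A call has exactly 5 rows; each row is the pose to reach, as a shift and turn from the pose commanded when the call began, along the tool's axes at that moment; what a row does not reach only later rows make up. A row lasts 1/8 s, in which the tool goes at most 62.5 mm and 10.7 degrees, less where a joint would pass 70% of its speed; a pose out of reach is approached as far as the arm can. A call with a gripper value outside its range is refused whole. The fingers move at their own pace and stop on an object; FORCE is the grip in N (left out, the last holds). Time passes only in rows, so rows that repeat a pose let the fingers close, or fill a call up. It gives the time, the measured TCP pose, the force and the opening at its end, in the units of the state.
- arm.get_state(): the state, without advancing time (a new reading comes with each control period).
- viewer.capture(name): name is "scene" or "top" or "wrist"; returns (picture, depth): 400x640x3 uint8, red, green, blue; 400x640 float32, m along the optical axis (not along the pixel's ray), 0 where there is no reading.
- viewer.calibration(name): a dict with "K" (3x3 intrinsics, pixels), "k1" (the pictures are not rectified: a ray, as slopes to the right and down, at radius r is drawn at 1 + k1 r^2 times it, then the intrinsics apply), "world_to_cam" (4x4, takes a point from world to camera coordinates). Camera axes: x right, y up, looking along -z (the intrinsics and any distortion apply to the point x, -y, -z); pixel columns grow to the right and rows downward; lengths in m; the calibration is good to about 2 mm. A picture is of the moment at which its call begins: read the wrist's pose just before it. calibration takes no time and is no camera call; for the wrist camera it gives the pose at the moment of the call.
- arm.hand_in(): hands the job in, once; it reports no verdict.
The state is a dict: "clock": time; "qpos": joint angles; "dq": joint speeds; "tau": joint torques, N m; "tool_pos": TCP position; "tcp_rot": TCP orientation; "contact_force": force on the tool from outside, world axes, zero at the start; "torque": the same for the moment, N m; "gripper_width": finger opening in m.
Only numpy, scipy, OpenCV 4.12 (cv2) and the standard library are available. Lean on these libraries where they do the work, as an engineer would, in place of code of your own. Each camera call takes 0.05 s, during which the arm holds its last target.

## Working session

There is one attempt and no reset: what is moved stays moved. The work goes in short steps, Python scripts to look and compute and a shell command to move; the robot and the scene stay as the last step left them, time stands still between calls to the robot, and variables do not carry over. Pictures are saved under pics/ and viewed, and the job is handed in when it is done.

```bash
ls; mkdir -p pics
cat > h.py <<'E'
import numpy as np, cv2
from workcell import arm, viewer
def ray(cal,u,v):
    K=np.array(cal["K"]);k1=cal["k1"];T=np.linalg.inv(np.array(cal["world_to_cam"]))
    x=(u-K[0,2])/K[0,0];y=(v-K[1,2])/K[1,1]
    r=np.hypot(x,y);s=r
    for _ in range(30): s=r/(1+k1*s*s)
    f=s/r if r>0 else 1
    d=np.array([x*f,-y*f,-1.]);return T[:3,3],T[:3,:3]@d
def onplane(cal,u,v,z):
    o,d=ray(cal,u,v);return o+d*(z-o[2])/d[2]
def pt(cal,depth,u,v):
    o,d=ray(cal,u,v);return o+d*depth[int(v),int(u)]
def cloud(cal,depth):
    K=np.array(cal["K"]);T=np.linalg.inv(np.array(cal["world_to_cam"]))
    h,w=depth.shape;u,v=np.meshgrid(np.arange(w),np.arange(h))
    x=(u-K[0,2])/K[0,0];y=(v-K[1,2])/K[1,1];r=np.hypot(x,y);s=r.copy()
    for _ in range(30): s=r/(1+cal["k1"]*s*s)
    f=np.where(r>0,s/np.maximum(r,1e-9),1)
    P=np.stack([x*f*depth,-y*f*depth,-depth],-1)@T[:3,:3].T+T[:3,3]
    P[depth==0]=np.nan;return P
def proj(cal,p):
    q=np.array(cal["world_to_cam"])@np.append(p,1);x,y=q[0]/-q[2],-q[1]/-q[2]
    f=1+cal["k1"]*(x*x+y*y);K=np.array(cal["K"]);return K[0,0]*x*f+K[0,2],K[1,1]*y*f+K[1,2]
def grab(n,tag):
    cal=viewer.calibration(n);p,d=viewer.capture(n)
    cv2.imwrite(f"pics/{tag}.png",p[:,:,::-1]);np.savez(f"pics/{tag}.npz",p=p,d=d,**{k:np.array(v) for k,v in cal.items()})
    return cal,p,d
def load(tag):
    z=np.load(f"pics/{tag}.npz");return {k:(z[k] if k!="k1" else float(z[k])) for k in("K","k1","world_to_cam")},z["p"],z["d"]
E
python3 - <<'E'
from h import *
for n in("scene","top","wrist"):
    c,p,d=grab(n,n+"0"); print(n,np.round(np.linalg.inv(c["world_to_cam"]),3).tolist(),c["K"],c["k1"])
print(arm.get_state())
E
```

```text
pics
scene [[-0.996, 0.069, -0.052, 0.546], [-0.086, -0.768, 0.635, 0.536], [0.004, 0.637, 0.771, 0.764], [0.0, 0.0, 0.0, 1.0]] [[418.95813231   0.         322.64403792]
 [  0.         418.95813231 199.14823406]
 [  0.           0.           1.        ]] -0.03006683730271271
top [[0.017, 0.988, -0.154, 0.48], [-0.999, 0.022, 0.034, -0.002], [0.037, 0.153, 0.988, 0.887], [0.0, 0.0, 0.0, 1.0]] [[381.04731221   0.         322.79477336]
 [  0.         381.04731221 208.47183359]
 [  0.           0.           1.        ]] 0.0010689660425465938
wrist [[0.402, 0.867, 0.294, 0.326], [-0.916, 0.381, 0.127, -0.539], [-0.002, -0.32, 0.947, 0.373], [0.0, 0.0, 0.0, 1.0]] [[275.73797104   0.         315.38807099]
 [  0.         275.73797104 200.44639418]
 [  0.           0.           1.        ]] -0.006183818383731459
{'clock': 0.15, 'qpos': array([-1.22769909e+00,  3.08848867e-01,  1.63484812e+00, -3.59577944e-06,
        1.19970386e+00, -6.96913590e-02]), 'dq': array([ 0.00174483, -0.00208468, -0.005316  ,  0.00088288, -0.00049352,
       -0.00082719]), 'tau': array([-2.50453695e-04, -4.15803874e+01, -2.77147293e+01, -1.76985209e-04,
        6.03311360e-03, -1.25225918e-05]), 'tool_pos': array([ 0.25049624, -0.5719221 ,  0.2303055 ]), 'tcp_rot': array([ 8.37008156e-01, -5.47189665e-01, -7.21464747e-04, -5.44874913e-04]), 'contact_force': array([ 0.36942672,  0.37590383, -0.07960695]), 'torque': array([-0.02541313,  0.01155189,  0.02686984]), 'gripper_width': 0.08491792234423956}
```

View pics/scene0.png

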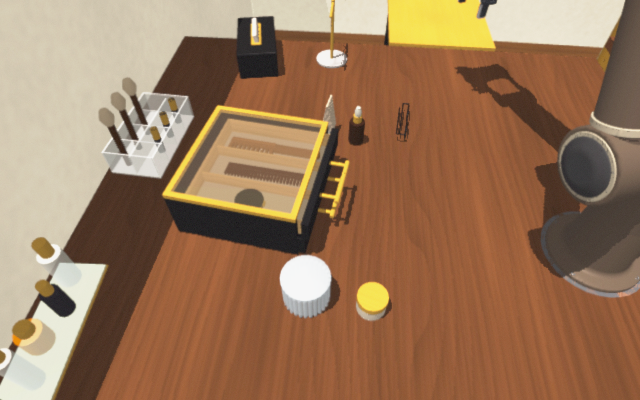

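View pics/top0.png

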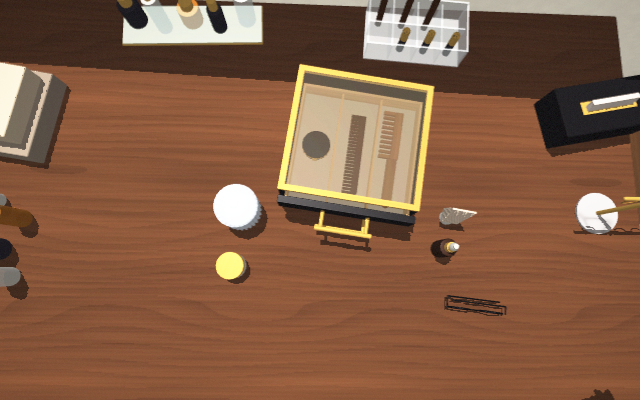

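View pics/wrist0.png

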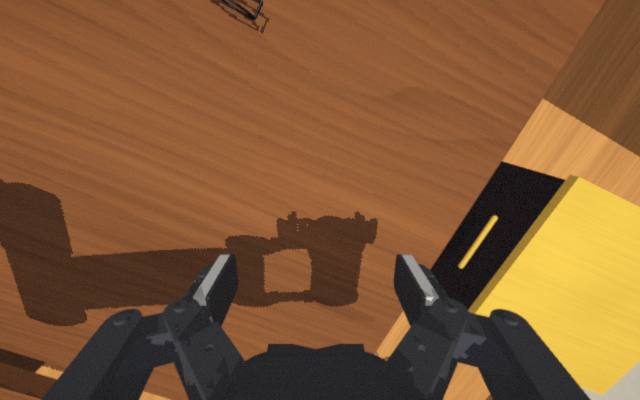

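The chest stands centre-right in the top view, with brass-frame corners at about (302,67), (434,87), (418,209) and (279,189). The handle bar runs from (318,228) to (370,235). The handled comb is in the right compartment, with its head at about (391,112) and its handle end at about (387,200). Next I'll measure these.

Run:
```python
from h import *
from scipy.spatial.transform import Rotation as R
for t in("top0","scene0"):
    c,p,d=load(t);P=cloud(c,d)
    hsv=cv2.cvtColor(p,cv2.COLOR_RGB2HSV)
    m=cv2.inRange(hsv,(20,130,120),(32,255,255))
    m[(P[...,2]<.05)|(P[...,0]<.3)|np.isnan(P[...,2])]=0
    # frame top: z .12-.135
    f=((m>0)&(P[...,2]>.117)&(P[...,2]<.14)).astype(np.uint8)
    n,l,s,ce=cv2.connectedComponentsWithStats(f)
    i=1+np.argmax(s[1:,4]); ys,xs=np.where(l==i)
    hull=cv2.convexHull(np.stack([xs,ys],1).astype(np.float32))
    q=np.array([onplane(c,u,v,.128)[:2] for u,v in hull[:,0]])
    r=cv2.minAreaRect(q.astype(np.float32)*1000);print(t,"frame",s[i],r,"z med",np.median(P[l==i][:,2]))
    b=((m>0)&(P[...,2]>.08)&(P[...,2]<.108)).astype(np.uint8)
    n,l,s,ce=cv2.connectedComponentsWithStats(b)
    for i in range(1,n):
        if s[i,4]>40:
            A=P[l==i];print(" blob",s[i],A.mean(0).round(4),A.min(0).round(3),A.max(0).round(3))
s=arm.get_state();print(R.from_quat(s["tcp_rot"]).as_matrix().round(3))
```

```text
top0 frame [ 299   64  135  147 1686] ((753.781982421875, -97.54093933105469), (291.2806701660156, 274.4267272949219), 82.0333251953125) z med 0.12750883533656082
 blob [581 101  56  14 170] [ 0.8514 -0.6649  0.0857] [ 0.835 -0.745  0.081] [ 0.869 -0.615  0.092]
 blob [314 212  57  26 288] [ 0.5606 -0.0726  0.0983] [ 0.545 -0.128  0.093] [ 0.595 -0.011  0.103]
scene0 frame [ 163  106  165  115 2283] ((752.8211669921875, -93.44337463378906), (298.9926452636719, 275.1033020019531), 81.83209228515625) z med 0.12790036844640396
 blob [251  24  10  21  76] [ 0.8525 -0.6594  0.0855] [ 0.835 -0.742  0.082] [ 0.873 -0.615  0.089]
 blob [321 161  28  43 237] [ 0.5613 -0.0661  0.0986] [ 0.543 -0.128  0.091] [ 0.595 -0.01   0.103]
[[ 0.401 -0.916 -0.001]
 [-0.916 -0.401  0.002]
 [-0.002 -0.    -1.   ]]
```

```bash
python3 - <<'E'
from h import *
C=np.array([.7538,-.0975]);a=np.radians(-7.97);ex=np.array([np.cos(a),np.sin(a)]);ey=np.array([-ex[1],ex[0]])
O=C-.1375*ex;print("front",O)
for t in("top0","scene0"):
    c,p,d=load(t);P=cloud(c,d)
    hsv=cv2.cvtColor(p,cv2.COLOR_RGB2HSV)
    m=cv2.inRange(hsv,(20,110,100),(32,255,255))>0
    m&=(P[...,2]>.085)&(P[...,2]<.107)&(P[...,0]<.62)&(P[...,0]>.5)
    A=P[m];loc=np.stack([(A[:,:2]-O)@ex,(A[:,:2]-O)@ey,A[:,2]],1)
    bar=loc[loc[:,0]<-.044]
    print(t,len(bar),bar.mean(0).round(4),bar.min(0).round(4),bar.max(0).round(4),"slope",np.degrees(np.polyfit(bar[:,1],bar[:,0],1)[0]))
    # comb: wood-coloured in drawer, compartment
    L=np.stack([(P[...,:2]-O)@ex,(P[...,:2]-O)@ey,P[...,2]][0:1],-1)
s=arm.get_state();q=s["qpos"];print(q.round(3))
E
python3 - <<'E'
import sys;sys.path.insert(0,'.')
import os;os.chdir('.')
from h import *
c,p,d=load("top0");cv2.imwrite("pics/crop.png",cv2.resize(p[60:250,260:450,::-1],None,fx=3,fy=3,interpolation=2))
E
```

```text
front [ 0.61762814 -0.078435  ]
top0 281 [-0.0603 -0.0128  0.0979] [-0.0668 -0.2353  0.0853] [-0.0442  0.0593  0.103 ] slope -1.0659902342002023
scene0 208 [-0.061  -0.003   0.0984] [-0.0679 -0.2385  0.0863] [-0.044   0.0608  0.1034] slope -1.008569385883329
[-1.228  0.309  1.635 -0.     1.2   -0.07 ]
```

View pics/crop.png

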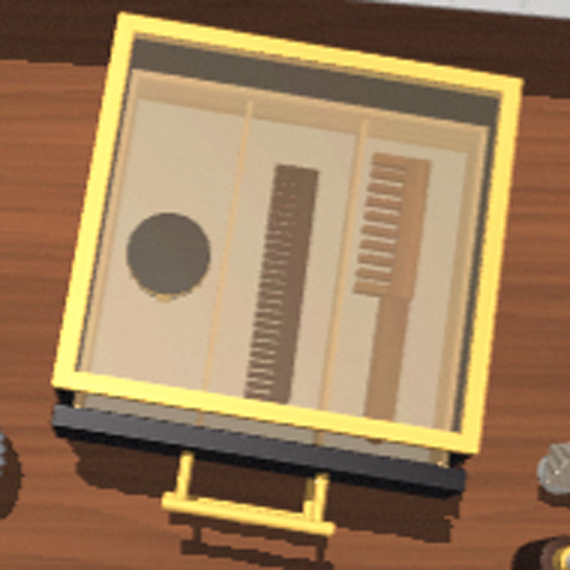

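```bash
python3 -m creep '[0.69,-0.034,-0.048,0,-0.1, 0.69,-0.068,-0.096,0,-0.2, 0.69,-0.102,-0.144,0,-0.3, 0.69,-0.136,-0.192,0,-0.4, 0.69,-0.17,-0.24,0,-0.5]' 40
python3 - <<'E'
from h import *
from scipy.spatial.transform import Rotation as R
s=arm.get_state();M=R.from_quat(s["tcp_rot"]).as_matrix();print(M.round(3),s["tool_pos"],s["gripper_width"])
d=np.array([.5577,-.0700,.2])-s["tool_pos"];print(M.T@d, np.degrees(np.arctan2(M[1,0],M[0,0])))
E
```

```text
clock: 0.78
tool_pos: [0.4029, -0.3187, 0.2311]
tcp_rot: [0.947, -0.322, 0.0, -0.0]
contact_force: [0.9, -0.9, 0.1]
gripper_width: 0.0265
[[ 0.793 -0.609  0.   ]
 [-0.609 -0.793  0.   ]
 [ 0.    -0.    -1.   ]] [ 0.40292476 -0.31872103  0.23111074] 0.026510149565344674
[-0.028798   -0.2915233   0.03114883] -37.534589873877145
```

```bash
python3 -m creep '[0.69,-0.006,-0.058,0.006,-0.12, 0.69,-0.012,-0.116,0.012,-0.24, 0.69,-0.018,-0.174,0.018,-0.36, 0.69,-0.024,-0.232,0.024,-0.48, 0.69,-0.029,-0.29,0.03,-0.515]'
python3 - <<'E'
from h import *
from scipy.spatial.transform import Rotation as R
s=arm.get_state();M=R.from_quat(s["tcp_rot"]).as_matrix();print(M.round(3),s["tool_pos"],s["gripper_width"])
d=np.array([.5577,-.0700,.2])-s["tool_pos"];print(M.T@d, np.degrees(np.arctan2(M[1,0],M[0,0])))
grab("wrist","w1")
E
```

```text
clock: 1.4
tool_pos: [0.5573, -0.0715, 0.2009]
tcp_rot: [0.998, -0.071, -0.0, 0.0]
contact_force: [-0.4, -0.6, -0.4]
gripper_width: 0.0263
[[ 0.99  -0.141 -0.   ]
 [-0.141 -0.99  -0.   ]
 [-0.     0.    -1.   ]] [ 0.55734051 -0.07154323  0.20092434] 0.02625868682051404
[ 0.00013884 -0.00157866  0.000924  ] -8.088086182843936
```

View pics/w1.png

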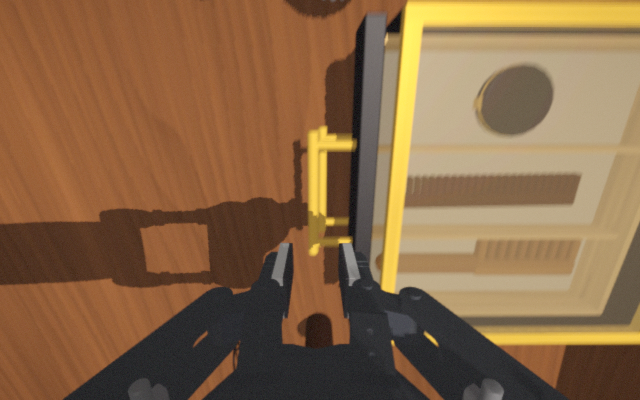

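The wrist view shows the bar at column ≈315, centred between the fingertips at 285 and 350. I'll descend.

```bash
python3 -m creep '[0.69,0,0,0.03,0, 0.69,0,0,0.06,0, 0.69,0,0,0.09,0, 0.69,0,0,0.123,0, 0.69,0,0,0.123,0]'; python3 -m creep '[1,0,0,0,0, 1,0,0,0,0, 1,-0.002,0,0,0, 1,-0.01,0,0,0, 1,-0.02,0,0,0]' 40
```

```text
clock: 2.08
tool_pos: [0.5534, -0.0728, 0.0752]
tcp_rot: [0.997, -0.072, -0.004, -0.001]
contact_force: [-0.8, -0.7, 0.1]
gripper_width: 0.0264
clock: 2.7
tool_pos: [0.5373, -0.0707, 0.0788]
tcp_rot: [0.997, -0.071, 0.001, 0.0]
contact_force: [2.7, -2.0, -5.5]
gripper_width: 0.0082
```

```bash
python3 -m creep '[1,-0.02,0,0,0, 1,-0.04,0,0,0, 1,-0.06,0,0,0, 1,-0.08,0,0,0, 1,-0.092,0,0,0]'; python3 -m creep '[1,-0.003,0,0,0, 1,-0.006,0,0,0, 1,-0.009,0,0,0, 1,-0.009,0,0,0, 1,-0.009,0,0,0]'
```

```text
clock: 3.32
tool_pos: [0.4451, -0.0577, 0.0787]
tcp_rot: [0.997, -0.071, 0.0, 0.001]
contact_force: [4.0, -2.7, -7.5]
gripper_width: 0.0082
clock: 3.95
tool_pos: [0.4394, -0.0569, 0.0787]
tcp_rot: [0.997, -0.071, 0.002, 0.001]
contact_force: [4.1, -5.5, -7.1]
gripper_width: 0.0084
```

```bash
python3 -m creep '[1,-0.002,0,0,0, 1,-0.004,0,0,0, 1,-0.006,0,0,0, 1,-0.006,0,0,0, 1,-0.006,0,0,0]'
python3 - <<'E'
from h import *
c,p,d=grab("top","top1");cv2.imwrite("pics/top1c.png",cv2.resize(p[60:310,240:480,::-1],None,fx=2.4,fy=2.4,interpolation=2))
E
```

```text
clock: 4.58
tool_pos: [0.4395, -0.0569, 0.0789]
tcp_rot: [0.997, -0.072, 0.01, 0.001]
contact_force: [20.0, -6.1, -25.7]
gripper_width: 0.0082
```

View pics/top1c.png

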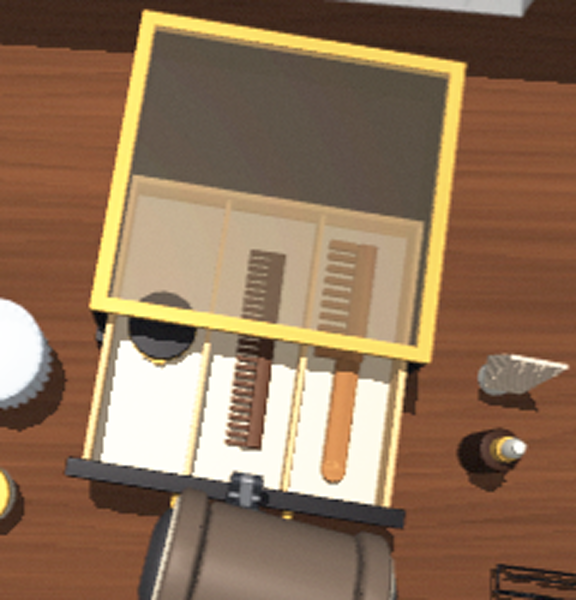

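The drawer is at its stop: the tool no longer moves, and the pull has risen to 20 N. In the crop the comb's handle shows in the gap from about (345,365) to (335,478). I'll release the bar and rise.

```bash
python3 -m creep '[1,0.004,0,0,0, 1,0.008,0,0,0, 0.67,0.008,0,0,0, 0.67,0.008,0,0,0, 0.67,0.008,0,0,0]'; python3 -m creep '[0.67,0,0,-0.03,0, 0.67,0,0,-0.06,0, 0.67,0,0,-0.09,0, 0.67,0,0,-0.12,0, 0.67,0,0,-0.15,0]'
python3 - <<'E'
from h import *
c,p,d=load("top1");P=cloud(c,d)
a=np.radians(-7.97);ex=np.array([np.cos(a),np.sin(a)]);ey=np.array([-ex[1],ex[0]]);O=np.array([.6176,-.0784])
hsv=cv2.cvtColor(p,cv2.COLOR_RGB2HSV)
m=cv2.inRange(hsv,(5,130,120),(18,255,255))
m[:205]=0;m[270:]=0;m[:,:365]=0;m[:,:][:,400:]=0
n,l,s,ce=cv2.connectedComponentsWithStats(m);i=1+np.argmax(s[1:,4]);print(s[i])
ys,xs=np.where(l==i);W=np.array([onplane(c,u,v,.079)[:2] for u,v in zip(xs,ys)])
r=cv2.minAreaRect((W*1000).astype(np.float32));print(r)
L=np.stack([(W-O)@ex,(W-O)@ey],1);print("local",L.min(0),L.max(0))
k=np.polyfit(L[:,0],L[:,1],1);print("centre line y=",k, "at x=-.06",np.polyval(k,-.06),"depth z",np.nanmedian(P[l==i][:,2]))
q=arm.get_state();print(q["tool_pos"],q["tcp_rot"])
E
```

```text
clock: 5.25
tool_pos: [0.4388, -0.0559, 0.0784]
tcp_rot: [0.997, -0.072, -0.0, -0.0]
contact_force: [-0.1, 0.2, -0.7]
gripper_width: 0.0278
clock: 5.88
tool_pos: [0.4386, -0.056, 0.2293]
tcp_rot: [0.997, -0.071, -0.0, -0.0]
contact_force: [0.0, -0.5, -0.1]
gripper_width: 0.0283
[374 214  15  47 425]
((546.609375, -154.9312744140625), (20.288272857666016, 98.68030548095703), 81.92989349365234)
local [-0.10903021 -0.09576001] [-0.01036477 -0.07545481]
centre line y= [ 0.00074912 -0.08547691] at x=-.06 -0.08552185290465943 depth z 0.07931613097614171
[ 0.43858236 -0.05599054  0.22926963] [ 9.97444207e-01 -7.14491150e-02 -2.39873589e-05 -2.79834645e-04]
```

```bash
python3 -m creep '[0.55,0.025,0.018,0,0.18, 0.55,0.05,0.036,0,0.36, 0.55,0.075,0.054,0,0.54, 0.55,0.1,0.072,0,0.72, 0.55,0.117,0.082,0,0.9]' 20; python3 -m creep '[0.55,0,0,0.01,0.18, 0.55,0,0,0.02,0.36, 0.55,0,0,0.03,0.54, 0.55,0,0,0.04,0.667, 0.55,0,0,0.04,0.667]'
python3 - <<'E'
from h import *
from scipy.spatial.transform import Rotation as R
s=arm.get_state();M=R.from_quat(s["tcp_rot"]).as_matrix();print(s["tool_pos"],s["gripper_width"],s["qpos"].round(2))
d=np.array([.5423,-.1542,.071])-s["tool_pos"];print(M.T@d, np.degrees(np.arctan2(M[1,0],M[0,0])))
grab("wrist","w2");grab("top","top2")
E
```

```text
clock: 6.5
tool_pos: [0.5438, -0.1549, 0.2282]
tcp_rot: [0.865, -0.501, -0.0, -0.0]
contact_force: [-0.4, 0.0, -1.0]
gripper_width: 0.0387
clock: 7.12
tool_pos: [0.5421, -0.1536, 0.1872]
tcp_rot: [-0.657, 0.754, 0.001, -0.001]
contact_force: [-0.3, 0.5, -0.1]
gripper_width: 0.0383
[ 0.54205867 -0.15358046  0.18719191] 0.03825502588735874 [-0.35  0.24  1.82  0.    1.09  1.35]
[ 0.00069297 -0.00063136  0.11619003] -97.8908882759786
```

View pics/w2.png

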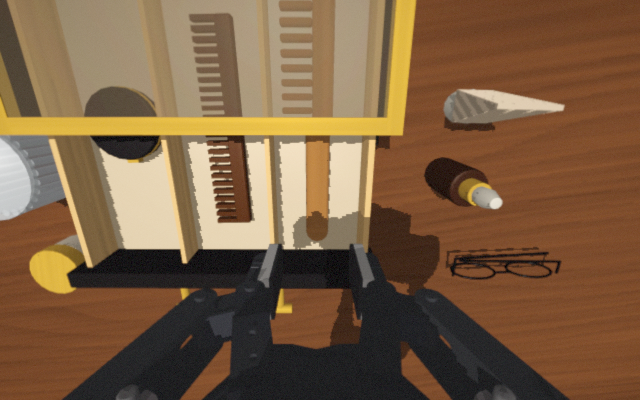

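View pics/top2.png

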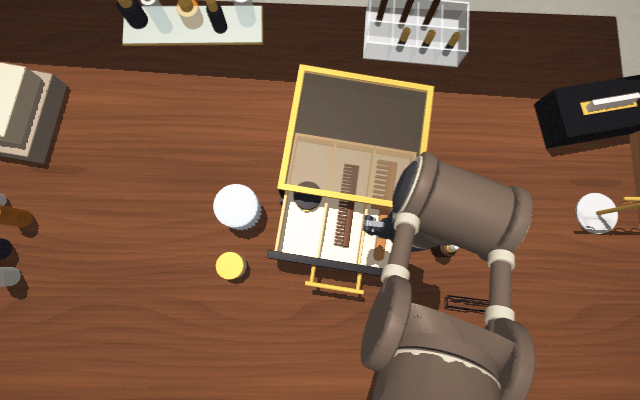

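The handle at column ≈317 is centred between the fingertips at 270 and 360. I'll descend and close gently.

```bash
python3 -m creep '[0.55,0,0,0.03,0, 0.55,0,0,0.06,0, 0.55,0,0,0.085,0, 0.55,0,0,0.105,0, 0.55,0,0,0.115,0]'; python3 -m creep '[0.55,0,0,0,0, 0.75,0,0,0,0, 1,0,0,0,0, 1,0,0,0,0, 1,0,0,0,0]' 20
```

```text
clock: 7.85
tool_pos: [0.5428, -0.154, 0.0726]
tcp_rot: [-0.657, 0.754, 0.0, -0.0]
contact_force: [-0.4, -1.0, 0.0]
gripper_width: 0.0382
clock: 8.48
tool_pos: [0.5441, -0.1546, 0.0745]
tcp_rot: [-0.656, 0.755, -0.001, 0.001]
contact_force: [-0.2, 0.3, 5.7]
gripper_width: 0.021
```

```bash
python3 -m creep '[1,0,0,-0.004,0, 1,0,0,-0.008,0, 1,0,0,-0.012,0, 1,0,0,-0.016,0, 1,0,0,-0.02,0]'
python3 - <<'E'
from h import *
grab("wrist","w3");grab("scene","s3")
E
```

```text
clock: 9.1
tool_pos: [0.543, -0.1542, 0.0935]
tcp_rot: [-0.656, 0.755, 0.0, -0.0]
contact_force: [-0.3, -0.2, -0.2]
gripper_width: 0.0212
```

View pics/w3.png

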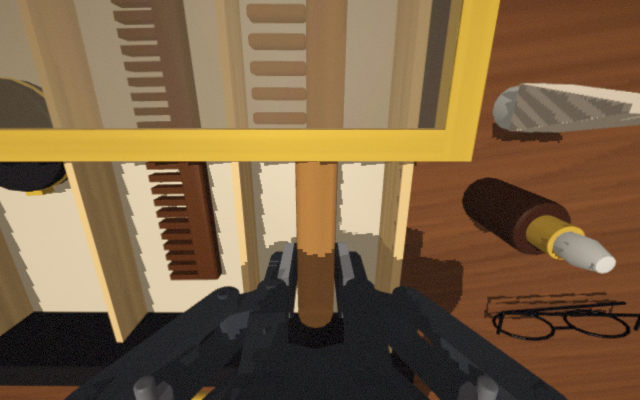

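View pics/s3.png

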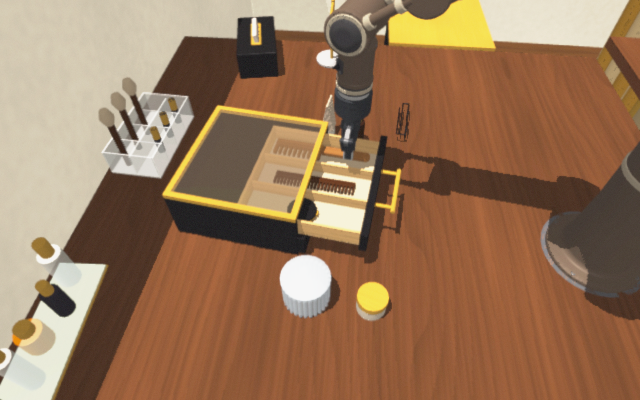

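The handle is held between the pads, running from (316,165) down to (316,320) in the wrist picture. I'll check the tilt from the depth along it.

```bash
cat > tilt.py <<'E'
from h import *
def tilt(tag):
    a=np.radians(-7.97);ex=np.array([np.cos(a),np.sin(a)]);ey=np.array([-ex[1],ex[0]]);O=np.array([.6176,-.0784])
    c,p,d=load(tag);P=cloud(c,d);L=np.stack([(P[...,:2]-O)@ex,(P[...,:2]-O)@ey,P[...,2]],-1)
    hsv=cv2.cvtColor(p,cv2.COLOR_RGB2HSV);m=cv2.inRange(hsv,(5,110,60),(18,255,255))>0
    for v in range(0,400,15):
        x=[u for u in range(305,328) if m[v,u] and d[v,u]>0]
        if len(x)>6: print(v,np.median(L[v,x],0).round(4))
E
python3 -c "
from tilt import *;tilt('w3')"
```

```text
0 [ 0.0532 -0.086   0.1272]
15 [ 0.0488 -0.0854  0.1272]
30 [ 0.0444 -0.0857  0.1271]
45 [ 0.0398 -0.0854  0.1268]
60 [ 0.035  -0.0858  0.1271]
75 [ 0.0301 -0.0858  0.1272]
90 [ 0.025  -0.0852  0.1271]
105 [ 0.0198 -0.0858  0.1271]
120 [ 0.0144 -0.0854  0.1268]
165 [-0.0086 -0.0855  0.0986]
180 [-0.0165 -0.0855  0.0985]
195 [-0.0245 -0.0855  0.0987]
210 [-0.0328 -0.0855  0.0988]
225 [-0.0415 -0.0856  0.0988]
240 [-0.0505 -0.0856  0.0988]
255 [-0.0599 -0.0856  0.0989]
270 [-0.0697 -0.0856  0.0989]
285 [-0.0797 -0.0856  0.0991]
300 [-0.0902 -0.0856  0.0991]
315 [-0.1015 -0.0857  0.0989]
```

```bash
python3 -m creep '[1,0,0,-0.004,0, 1,0,0,-0.008,0, 1,0,0,-0.012,0, 1,0,0,-0.015,0, 1,0,0,-0.017,0]'; python3 -m creep '[1,0,0,-0.001,0, 1,0,0,-0.002,0, 1,0,0,-0.003,0, 1,0,0,-0.004,0, 1,0,0,-0.004,0]'
```

```text
clock: 9.82
tool_pos: [0.5432, -0.1542, 0.1106]
tcp_rot: [-0.656, 0.755, -0.0, 0.0]
contact_force: [0.7, -0.3, -0.6]
gripper_width: 0.021
clock: 10.45
tool_pos: [0.5429, -0.1541, 0.114]
tcp_rot: [-0.656, 0.755, 0.0, -0.0]
contact_force: [0.7, -0.1, -2.9]
gripper_width: 0.0211
```

```bash
python3 -m creep '[1,0,0,-0.001,0, 1,0,0,-0.001,0, 1,0,0,-0.002,0, 1,0,0,-0.003,0, 1,0,0,-0.003,0]'
```

```text
clock: 11.08
tool_pos: [0.5431, -0.1543, 0.1174]
tcp_rot: [-0.656, 0.755, -0.0, 0.0]
contact_force: [0.9, -1.6, -2.7]
gripper_width: 0.021
```

```bash
python3 -m creep '[1,0,0,-0.0015,0, 1,0,0,-0.003,0, 1,0,0,-0.0045,0, 1,0,0,-0.006,0, 1,0,0,-0.0075,0]'; python3 -c "
from tilt import *
grab('wrist','w4');tilt('w4')" | awk '$1>140'
```

```text
clock: 11.7
tool_pos: [0.5431, -0.1542, 0.1249]
tcp_rot: [-0.656, 0.755, 0.0, 0.0]
contact_force: [1.3, -0.7, -2.6]
gripper_width: 0.0213
150 [-0.0029 -0.0855  0.1175]
165 [-0.0106 -0.0855  0.12  ]
180 [-0.0185 -0.0855  0.1218]
195 [-0.0268 -0.0855  0.1227]
210 [-0.035  -0.0855  0.1245]
225 [-0.0433 -0.0855  0.1262]
240 [-0.0518 -0.0855  0.1276]
255 [-0.0604 -0.0855  0.1293]
270 [-0.0692 -0.0856  0.1309]
285 [-0.0784 -0.0856  0.1323]
300 [-0.0873 -0.0856  0.1342]
315 [-0.0966 -0.0856  0.1358]
330 [-0.1063 -0.0856  0.1373]
345 [-2.62e-01 -8.61e-02 -1.00e-04]
```

```bash
python3 -m creep '[1,0,0,-0.0015,0, 1,0,0,-0.003,0, 1,0,0,-0.0045,0, 1,0,0,-0.006,0, 1,0,0,-0.0075,0]'; python3 -m creep '[1,0,0,0,0, 1,0,0,0.001,0, 1,0,0,0.002,0, 1,0,0,0.002,0, 1,0,0,0.002,0]'; python3 -c "
from tilt import *
grab('wrist','w5');tilt('w5')" | awk '$1>140'
```

```text
clock: 12.38
tool_pos: [0.543, -0.1542, 0.1324]
tcp_rot: [-0.656, 0.755, 0.0, -0.0]
contact_force: [0.2, 0.1, -2.1]
gripper_width: 0.0215
clock: 13.0
tool_pos: [0.5433, -0.1543, 0.1305]
tcp_rot: [-0.656, 0.755, -0.0, 0.0]
contact_force: [0.7, 0.5, -1.3]
gripper_width: 0.0213
150 [-0.0033 -0.0856  0.1182]
165 [-0.0113 -0.0856  0.1209]
180 [-0.0193 -0.0856  0.1232]
195 [-0.0276 -0.0856  0.125 ]
210 [-0.0356 -0.0856  0.1276]
225 [-0.0438 -0.0856  0.1299]
240 [-0.0521 -0.0856  0.132 ]
255 [-0.0604 -0.0857  0.1344]
270 [-0.0689 -0.0857  0.1365]
285 [-0.0775 -0.0857  0.1386]
300 [-0.0859 -0.0857  0.1412]
315 [-0.0943 -0.0857  0.1437]
330 [-0.1031 -0.0857  0.1459]
345 [-0.2677 -0.0862 -0.0003]
```

```bash
python3 -m creep '[1,0,0,0.002,0, 1,0,0.004,0.002,0, 1,0,0.012,-0.0003,0, 1,0,0.02,-0.0025,0, 1,0,0.03,-0.0053,0]'; python3 -c "
from tilt import *
grab('wrist','w6');tilt('w6')" | awk '$1>100'
```

```text
clock: 13.68
tool_pos: [0.5127, -0.1499, 0.1358]
tcp_rot: [-0.656, 0.755, -0.0, 0.0]
contact_force: [0.6, -0.1, -0.5]
gripper_width: 0.021
105 [-0.0105 -0.0855  0.1175]
120 [-0.0183 -0.0861  0.1198]
135 [-0.0263 -0.0861  0.1219]
150 [-0.0343 -0.0855  0.1233]
165 [-0.0423 -0.0856  0.1261]
180 [-0.0504 -0.0856  0.1282]
195 [-0.0584 -0.0856  0.1307]
210 [-0.0667 -0.0856  0.1326]
225 [-0.0749 -0.0856  0.135 ]
240 [-0.0832 -0.0856  0.1372]
255 [-0.0913 -0.0856  0.1398]
270 [-0.0999 -0.0856  0.1418]
285 [-0.1084 -0.0856  0.1441]
300 [-0.1167 -0.0856  0.1467]
315 [-0.1255 -0.0856  0.1488]
330 [-0.1342 -0.0857  0.1511]
345 [-3.044e-01 -8.680e-02 -3.000e-04]
```

```bash
python3 -m creep '[1,0,0.01,-0.0026,0, 1,0,0.02,-0.0053,0, 1,0,0.03,-0.008,0, 1,0,0.04,-0.0107,0, 1,0,0.05,-0.0134,0]';  python3 -m creep '[1,0,0.01,-0.0026,0, 1,0,0.02,-0.0053,0, 1,0,0.03,-0.008,0, 1,0,0.04,-0.0107,0, 1,0,0.05,-0.0134,0]'; python3 -c "
from tilt import *
grab('wrist','w7');grab('top','t7');tilt('w7')" | awk '$1>0'
```

```text
clock: 14.35
tool_pos: [0.4632, -0.143, 0.1492]
tcp_rot: [-0.656, 0.755, -0.0, 0.0]
contact_force: [0.4, -0.2, -0.3]
gripper_width: 0.0211
clock: 14.98
tool_pos: [0.4137, -0.1361, 0.1626]
tcp_rot: [-0.656, 0.755, -0.0, -0.0]
contact_force: [0.3, -0.3, -0.5]
gripper_width: 0.0212
15 [-0.0641 -0.0857  0.1318]
30 [-0.0716 -0.0855  0.1334]
45 [-0.0793 -0.0855  0.1358]
60 [-0.087  -0.0858  0.1376]
75 [-0.0948 -0.086   0.1399]
90 [-0.1026 -0.0855  0.1422]
105 [-0.1104 -0.0858  0.1441]
120 [-0.1183 -0.0861  0.1464]
135 [-0.1262 -0.0858  0.1488]
150 [-0.1342 -0.0855  0.1506]
165 [-0.1422 -0.0855  0.153 ]
180 [-0.1503 -0.0856  0.1552]
195 [-0.1584 -0.0856  0.1574]
210 [-0.1665 -0.0856  0.1597]
225 [-0.1748 -0.0856  0.1618]
240 [-0.1831 -0.0859  0.1641]
255 [-0.1914 -0.0856  0.1664]
270 [-0.1998 -0.0856  0.1687]
285 [-0.2083 -0.0856  0.1709]
300 [-0.2168 -0.0856  0.1732]
315 [-0.2254 -0.0853  0.1756]
330 [-0.2342 -0.0856  0.1778]
345 [-4.324e-01 -8.550e-02 -2.000e-04]
```

View pics/w7.png

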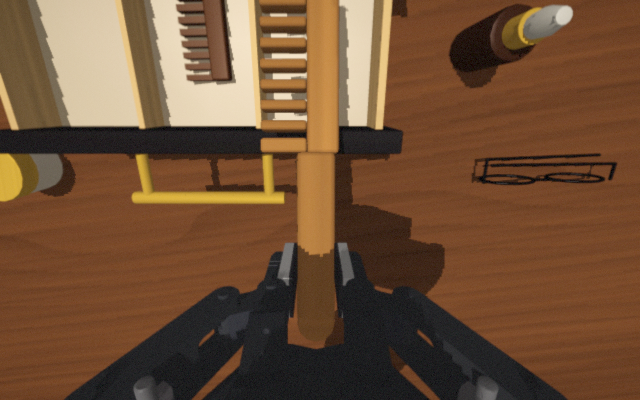

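```bash
python3 -m creep '[1,0,0,-0.01,0, 1,0,0,-0.025,0, 1,0,0,-0.045,0, 1,0,0,-0.065,0, 1,0,0,-0.085,0]' 30;  python3 -m creep '[1,0,0,-0.02,0, 1,0,0,-0.038,0, 1,0,0,-0.05,0, 1,0,0,-0.055,0, 1,0,0,-0.055,0]'; python3 -m creep '[1,0,0,0,0, 1,0,0,0,0, 1,0,0,0,0, 1,0,0,0,0, 1,0,0,0,0]'; python3 -c "
from tilt import *
grab('wrist','w8');grab('top','t8');grab('scene','s8');tilt('w8')" | awk '$1>0'
```

```text
clock: 15.7
tool_pos: [0.415, -0.1364, 0.2493]
tcp_rot: [-0.656, 0.755, -0.001, 0.0]
contact_force: [-0.3, 0.6, -0.6]
gripper_width: 0.0205
clock: 16.32
tool_pos: [0.4144, -0.1362, 0.3025]
tcp_rot: [-0.656, 0.755, -0.0, 0.0]
contact_force: [0.7, -0.8, -0.3]
gripper_width: 0.0207
clock: 16.95
tool_pos: [0.4143, -0.1362, 0.3023]
tcp_rot: [-0.656, 0.755, 0.0, -0.0]
contact_force: [1.0, -0.1, -0.1]
gripper_width: 0.0203
15 [-0.0635 -0.0857  0.2716]
30 [-0.071  -0.0855  0.2734]
45 [-0.0787 -0.0855  0.2755]
60 [-0.0865 -0.0858  0.278 ]
75 [-0.0942 -0.0863  0.2797]
90 [-0.1019 -0.0855  0.2816]
105 [-0.1098 -0.0855  0.2842]
120 [-0.1177 -0.0855  0.2859]
135 [-0.1256 -0.0858  0.2884]
150 [-0.1336 -0.0855  0.2899]
165 [-0.1416 -0.0855  0.2927]
180 [-0.1496 -0.0856  0.295 ]
195 [-0.1577 -0.0856  0.2971]
210 [-0.1659 -0.0856  0.2994]
225 [-0.1742 -0.0856  0.3014]
240 [-0.1825 -0.0856  0.3037]
255 [-0.1908 -0.0856  0.306 ]
270 [-0.1991 -0.0856  0.3085]
285 [-0.2076 -0.0856  0.3108]
300 [-0.2162 -0.0856  0.313 ]
315 [-0.2247 -0.0856  0.3154]
330 [-0.2335 -0.0856  0.3177]
```

View pics/w8.png

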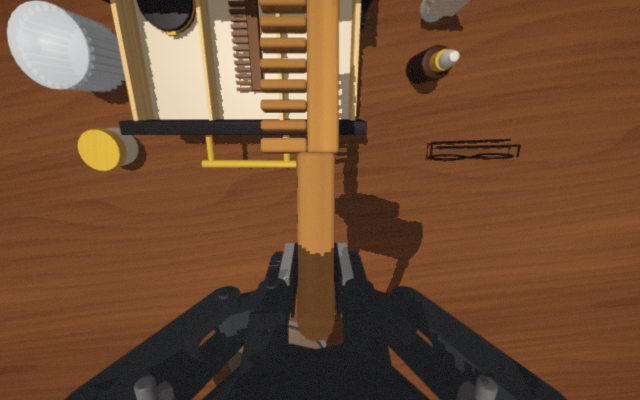

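View pics/s8.png

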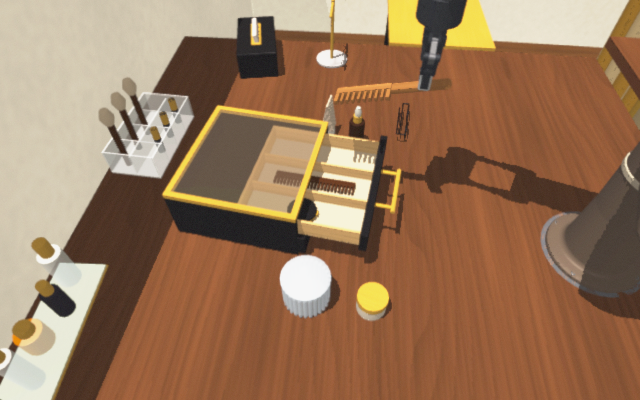

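View pics/t8.png

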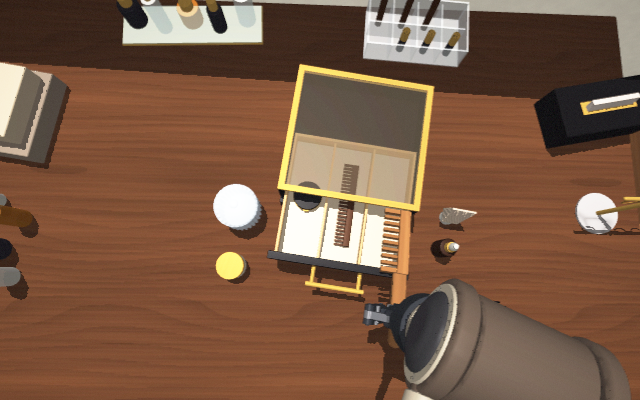

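The comb is held in the air, its head at about 0.25 m. The drawer is still open, with the bar at (312–362, 284–292) as before. The straight comb, compact and table items have not moved. I'll hand in.

```bash
python3 -c "
from h import *
s=arm.get_state();print(s['clock'],abs(s['dq']).max(),s['gripper_width']);print(arm.hand_in())"
```

```text
17.1 0.003048583745903402 0.020636762370956154
the job is handed in; nothing more can be done
None
```

I took the wooden comb out of the top drawer and handed the job in at 17.1 s, with the arm at rest and the gripper still holding the comb. No verdict was reported.

- **Drawer:** I pulled it by its bar until it stopped moving and the pull rose to 20 N. The bar's measured position put it about 0.125 m open.
- **Tipping the comb:** I gripped the handle at 20 N. It first lifted level instead of tipping, so I raised it against the underside of the rail until it turned in the grip. The wrist force stayed under about 3 N. At a tilt of about 15° I lowered it a few millimetres clear of the rail and drew it out along its own slant.
- **Final pose:** the last depth readings put the handle end at about 0.31 m. The toothed end, worked out from the comb's slope and length, was at about 0.25 m. Both are above the required 0.205 m.
- **Everything else:** in the last pictures the drawer was still open, the straight comb and compact were in their compartments, and the things on the table looked unmoved.

No check failed. I did not see the toothed end under the rail directly; its position at that moment comes from the slope of the visible handle. I compared the other things by eye and did not measure them.

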